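Make room in the dispensing tray and pack the last case

ROBOT

A 7-joint arm with a two-finger parallel gripper is mounted at the origin on the work surface. World frame = base frame: x ahead of the robot, y to its left, z up, the work surface at z = 0. Lengths are in m, angles in rad, forces in N, time in s.
With the tool pointing down it reaches from about 0.425 to 0.975 m from the base axis. Payload 16.7 kg.
Tool frame: the origin (TCP) lies midway between the tips of the shut fingers; the grasp point (between the pads) lies 19 mm behind it; z points along the fingers, y is the line along which they close (so a half turn about z gives the same grasp; the last joint's range is limited). The gripper opens to 85 mm and grips with 20 to 120 N. Pads are 22 mm wide; open, the fingers measure 114 mm over their backs; the gripper's body (76 mm by 85 mm) begins 54 mm behind the grasp point. The pads swing forward as they close: fully open they stand 13 mm farther back than shut.
Start: joints at [-1.464, 0.426, 0.074, 1.606, -0.034, 1.111, -0.067], TCP at [0.171, 0.653, 0.231] pointing down, gripper open.
Joint ranges: [-2.85, 2.85], [-0.5, 2.14], [-1.23, 1.37], [0.21, 2.46], [-1.02, 4.16], [0.16, 2.05], [-2.73, 2.73]. Speed limits (rad/s): [1.89, 1.89, 2.39, 2.39, 3.01, 3.01, 3.01].

INTERFACE

Orientations are given as a 3x3 rotation matrix whose columns are the frame's x, y, z axes.
In Python, from bench import telemetry, optics, job gives the robot as it stands. The module is installed in compiled form; this text tells all that it offers.
- The arm moves only by the shell command python3 -m crank 'ROWS' [FORCE]. ROWS is JSON, a list of rows, each a list of 5 numbers: the shift along the world's x, y, z in units of 40 mm (1.0 is 40 mm), then the turn about the world's z in units of 5 degrees (1.0 is 5 degrees), then the closure, from 0 (fully open) to 1 (shut). In form: [[dx, dy, dz, turn, grip], ...]. A call has 1 to 10 rows; each row is the pose to reach, as a shift and turn from the pose commanded when the call began; what a row does not reach only later rows make up. A row lasts 1/10 s, in which the tool goes at most 50 mm and 8.59 degrees, less where a joint would pass 70% of its speed; a pose out of reach is approached as far as the arm can. A call with a gripper value outside its range is refused whole. The fingers move at their own pace and stop on an object; FORCE is the grip in N (left out, the last holds). Time passes only in rows, so rows that repeat a pose let the fingers close. It gives the time, the measured TCP pose, the force, the opening and the grip force at its end, in the units of the state.
- telemetry.state(): the state, without advancing time (a new reading comes with each control period).
- optics.camera(name): name is "side" or "top" or "wrist"; returns (picture, depth): 420x560x3 uint8, red, green, blue; 420x560 float32, m along the optical axis (not along the pixel's ray), 0 where there is no reading.
- optics.camera_params(name): a dict with "vertical_fov" (degrees; the focal length in pixels is half the picture's height over the tangent of half this angle, whatever the lens; pixels are square), "cx", "cy" (the principal point, pixels), "eye" and "attitude" of the camera in the world. Camera axes: x right, y down, z forward; pixel columns grow to the right and rows downward; lengths in m; the calibration is good to about 2 mm. A picture is of the moment at which its call begins: read the wrist's pose just before it. camera_params takes no time and is no camera call; for the wrist camera it gives the pose at the moment of the call.
- job.sign_off(): hands the job in; it is judged then, once.
The state is a dict: "clock": time; "joint_pos": joint angles; "qvel": joint speeds; "joint_torque": joint torques, N m; "position": TCP position; "tool_rot": TCP orientation; "force": force on the tool from outside, world axes, zero at the start; "wrist_torque": the same for the moment, N m; "width": opening from 0.0 (shut) to 1.0 (fully open); "finger_force": force on a finger pad.
Only numpy, scipy, OpenCV 4.12 (cv2) and the standard library are available. Lean on these libraries where they do the work, as an engineer would, in place of code of your own. Each camera call takes 0.05 s, during which the arm holds its last target. There are 200 camera calls.

TASK

Pack the white tray tightly: without lifting or tipping them, slide the blue vial rack and the two amber jars along the tray's floor until they are snug together against the end with the blue rim. Then stand the green case with the white lid flat on the tray's floor in the space this opens, setting it down rather than dropping it. Leave the bottle, the can and the cup on the bench where they are.

Things in the scene. Friction and masses are not known exactly. Their poses are not given: they have to be found in the camera images.
- tray: White open tray, fixed on a black plate 170 x 262 mm. Origin: centre of the plate's underside, on the bench; x across the tray, y along it, z up. Inner faces at x = -62 and +62, y = -109 and +109 mm; walls 5 mm thick; inner floor 30 mm, rim 70 mm above the origin. The rim of the -y end is blue, 12 mm thick, its top 72 mm up.
- rack: Blue block 100 x 60 x 50 mm (x, y, z) holding eight clear vials, whose tops are 76 mm above its underside; stands in the tray, about 0.25 kg. Origin: centre of its underside. Its long x side lies roughly across the tray (along the tray's x).
- jar_a: Closed amber jar with a white cap, 56 mm in diameter, 80 mm high, 0.12 kg, standing in the tray between the rack and the blue end, on the tray's -x side. Origin: centre of its underside.
- jar_b: Same jar as jar_a, beside it on the tray's +x side. Origin: centre of its underside.
- case: Green upright case with a white lid, 58 x 88 x 90 mm (x, y, z), about 0.35 kg, standing on the bench outside the tray. Origin: centre of its underside. It can be gripped across its 58 mm x width; packed, its 88 mm y side goes along the tray's y.
- bottle: Bystander: white bottle with blue cap, 60 mm in diameter, 110 mm high, standing on the bench. Origin: centre of its underside.
- can: Bystander: aluminium can 66 mm in diameter, 90 mm high, standing on the bench. Origin: centre of its underside.
- cup: Bystander: steel cup 72 mm in diameter at the rim, 80 mm high, standing on the bench. Origin: centre of its underside.

How it is judged:
On the way:
1. rack and jars are snug together against the blue end of the tray, standing on its floor (y of rack in the frame of tray below -0.013 m and y of each of jar_a, jar_b in the frame of tray below -0.071 m and z of rack in the frame of tray between 0.026 and 0.034 m and angle between each of rack, jar_a, jar_b's own z axis and vertical below 0.08 rad and z of jar_a in the frame of tray between 0.026 and 0.034 m and z of jar_b in the frame of tray between 0.026 and 0.034 m), for 0.2 s.
At the end, for the whole second after the job is handed in: Rack and jars stand flat on the tray's floor, at most 10 mm short of the tightest packing against the blue end; the case stands upright and flat on the tray's floor in the space behind them (within 4 mm of floor height, tilt under 0.08 rad), all at rest and released (all of step 1 and x of case in the frame of tray between -0.036 and 0.036 m and y of case in the frame of tray between 0.03 and 0.085 m and z of case in the frame of tray between 0.026 and 0.034 m and angle between case's own z axis and vertical below 0.08 rad and linear speed of each of case, rack, jar_a, jar_b below 0.02 m/s); the robot touches nothing.
It fails at once if rack or a jar lifted more than 15 mm off the tray's floor or tipped more than 0.35 rad (z of any of rack, jar_a, jar_b in the frame of tray above 0.045 m or angle between any of rack, jar_a, jar_b's own z axis and vertical above 0.35 rad).
It fails at once if case dropped or thrown (faster than 0.4 m/s while not held) (linear speed of case above 0.4 m/s and contact force between the fingers and case below 0.05 N).
It fails at once if bottle, can or cup moved more than 30 mm (distance of any of bottle, can, cup from where it was at the start of the episode above 0.03 m).
It also fails if it takes over 58 s, if anything falls off the work surface, if the arm or the gripper's body presses on something with over 40 N, if the wrist force passes 120 N, or if a joint passes its speed limit or range.

## Working session

There is one attempt and no reset: what is moved stays moved. The work goes in short steps, Python scripts to look and compute and a shell command to move; the robot and the scene stay as the last step left them, time stands still between calls to the robot, and variables do not carry over. Pictures are saved under pics/ and viewed, at most 10 in all, crops included, and the job is handed in when it is done.

```bash
mkdir -p pics
cat > h.py <<'E'
import numpy as np,cv2,os
from bench import telemetry,optics,job
def cam(n):
    p=optics.camera_params(n); im,d=optics.camera(n); return im,d,p
def K(p,im):
    f=im.shape[0]/2/np.tan(np.radians(p["vertical_fov"])/2); return f
def cloud(im,d,p):
    f=K(p,im); v,u=np.mgrid[:im.shape[0],:im.shape[1]]
    P=np.stack([(u-p["cx"])/f*d,(v-p["cy"])/f*d,d],-1)
    return P@np.array(p["attitude"]).T+np.array(p["eye"])
def ray(u,v,z,im,p):
    f=K(p,im); r=np.array(p["attitude"])@np.array([(u-p["cx"])/f,(v-p["cy"])/f,1]); e=np.array(p["eye"])
    return e+r*(z-e[2])/r[2]
E
python3 - <<'E'
from h import *
ims=[]
for n in ["top","side"]:
    im,d,p=cam(n); np.savez(n+".npz",im=im,d=d); cv2.imwrite(f"pics/{n}.png",im[...,::-1]); print(n,p,(d>0).mean())
print(telemetry.state())
E
```

```text
top {'vertical_fov': 50.99858325598828, 'cx': 281.8184613789542, 'cy': 207.27786753631545, 'eye': array([0.35875226, 0.03930511, 0.97198641]), 'attitude': array([[ 1.91989843e-02, -9.79850251e-01,  1.98808662e-01],
       [-9.99803804e-01, -1.97846597e-02, -9.59647337e-04],
       [ 4.87367241e-03, -1.98751232e-01, -9.80037854e-01]])} 0.9960459183673469
side {'vertical_fov': 55.120730253419744, 'cx': 280.15441527209344, 'cy': 206.15030819569031, 'eye': array([ 0.2013174 , -0.33923976,  0.60890996]), 'attitude': array([[ 0.72941276, -0.4996244 ,  0.46726062],
       [-0.6839259 , -0.51841802,  0.51331094],
       [-0.01422635, -0.69398719, -0.71984678]])} 0.9960204081632653
{'clock': 0.1, 'joint_pos': array([-1.46352578,  0.42669455,  0.07381978,  1.6065363 , -0.03410533,
        1.11082168, -0.06708911]), 'qvel': array([ 9.11225518e-04,  1.65983112e-04, -1.64047030e-04, -1.87686688e-03,
       -1.84939005e-03, -1.62847424e-03, -9.08293954e-05]), 'joint_torque': array([ 8.49313888e-03, -9.51538610e+01,  3.77148181e+00, -4.64405107e+01,
        1.97440147e-02,  6.57446755e-03,  5.54438202e-05]), 'position': array([0.17133031, 0.65250661, 0.23066586]), 'tool_rot': array([[-9.67217041e-01,  2.53951056e-01, -2.39141366e-04],
       [ 2.53951159e-01,  9.67216326e-01, -1.17769391e-03],
       [-6.77751781e-05, -1.19981584e-03, -9.99999278e-01]]), 'force': array([0.70035568, 0.25757655, 0.46580828]), 'wrist_torque': array([-0.02082789, -0.02857574,  0.03693627]), 'finger_force': 0.0, 'width': 0.9913532951992661}
```

View pics/top.png

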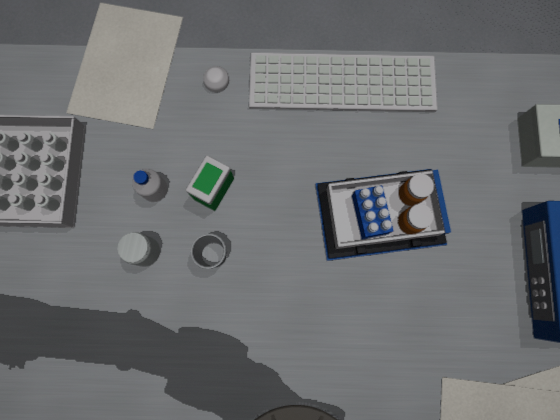

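View pics/side.png

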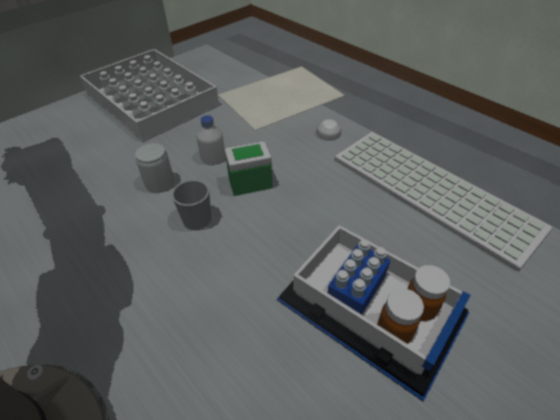

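The top view shows the tray at about (385,213) with its blue end on the right (world -y), the rack at (373,211), jars at (416,188) and (416,219), and the case at (209,182). The bottle (147,184), can (134,250) and cup (209,251) stand around the case. The side view agrees.

```bash
cat > m.py <<'E'
from h import *
def rect(P2):
    r=cv2.minAreaRect((P2*1000).astype(np.float32)); return np.round(r[0],1),np.round(r[1],1),round(r[2],1)
def measure(names,load=False):
  for n in names:
    p=optics.camera_params(n)
    if load: z=np.load(n+".npz"); im,d=z["im"],z["d"]
    else: im,d,p=cam(n)
    P=cloud(im,d,p); hsv=cv2.cvtColor(im,cv2.COLOR_RGB2HSV); H,S,V=[hsv[...,i].astype(int) for i in range(3)]
    X,Y,Z=P[...,0],P[...,1],P[...,2]
    tr=(X>.2)&(X<.52)&(Y<-.02)&(Y>-.33)&(d>0)
    print("==",n,"bench z",np.median(Z[(d>0)&(Z<.02)&(Z>-.02)&(S<60)]))
    def show(k,m):
        m=cv2.morphologyEx(m.astype(np.uint8),cv2.MORPH_OPEN,np.ones((2,2)))>0
        if m.sum()<6: print(k,"few"); return
        c,s,a=rect(P[m][:,:2]); print(k,m.sum(),"rect",c,s,a,"mean",np.round(P[m].mean(0)*1000,1),"z5/50/95",np.round(np.percentile(Z[m],[5,50,95])*1000,1))
    blue=(H>100)&(H<130)&(S>130)
    show("plate+tray",tr&(Z>.004)&((V<60)|blue|(Z>.02)))
    show("rim",tr&(Z>.063)&(Z<.075)&(S<60)&(V>90))
    show("bluerim",tr&blue&(Z>.06)&(Y<-.2))
    show("rack top",tr&blue&(Z>.072)&(Z<.09)&(Y>-.2))
    show("vials",tr&(Z>.095)&(Y>-.165))
    for nm,lo,hi in (("jar_a",.2,.352),("jar_b",.352,.52)): show(nm,tr&(Z>.1)&(Y<-.165)&(X>lo)&(X<hi))
    show("floor",tr&(Z>.024)&(Z<.037)&(S<60)&(V>100))
    cs=(X>.3)&(X<.55)&(Y>.1)&(Y<.3)&(Z>.08)&(d>0)
    show("case top",cs&(X>.37)&(Y<.24))
    show("high bystanders",cs&(Y>=.24)); 
if __name__=="__main__": measure(["top","side"],True)
E
python3 m.py
python3 - <<'E'
from h import *
z=np.load("top.npz");im=z["im"]
P=cloud(im,z["d"],optics.camera_params("top"))
for u,v in [(416,188),(416,219),(373,211),(209,180),(343,213),(209,251),(134,250),(147,184),(141,178)]: print(u,v,P[v,u].round(4))
a=cv2.resize(im[160:270,300:460],None,fx=3.5,fy=3.5,interpolation=2);b=cv2.resize(im[130:285,110:250],None,fx=2.48,fy=2.48)[:385]
a=a[:b.shape[0]];b=b[:a.shape[0],:240]
cv2.imwrite("pics/crop.png",np.hstack([a,b])[...,::-1])
E
```

```text
== top bench z 0.0004092372619605711
plate+tray 3973 rect [ 479.8 -137.7] [121.5 411.3] 17.9 mean [ 486.5 -175.3   48.3] z5/50/95 [  6.7  31.4 108.2]
rim 355 rect [ 480.4 -118.3] [109.7 382.9] 21.7 mean [ 481.7 -170.8   66.3] z5/50/95 [33.4 67.9 72.6]
bluerim 60 rect [ 511.6 -320. ] [23.  45.4] 19.3 mean [ 507.5 -308.9   62.7] z5/50/95 [ 0.3 72.3 75.2]
rack top 245 rect [453.4 -69.8] [ 52.4 284.1] 30.5 mean [ 498.7 -151.3   81.4] z5/50/95 [54.7 79.9 92.1]
vials 105 rect [ 504.9 -147.1] [29.4 23.2] 10.9 mean [ 502.4 -145.3   98.4] z5/50/95 [ 79.5 100.8 107.9]
jar_a few
jar_b 291 rect [ 508.7 -230.7] [ 25.1 126.7] 10.5 mean [ 508.2 -229.   102.6] z5/50/95 [ 32.8 109.2 112.1]
floor 624 rect [ 477.  -111.3] [ 96.  370.7] 23.6 mean [ 496.9 -149.8   39.4] z5/50/95 [27.8 30.6 69.7]
case top 26 rect [497.  188.9] [101.8  37.8] 20.1 mean [522.3 187.3  76. ] z5/50/95 [20.3 80.8 90.3]
high bystanders few
== side bench z -0.0007359258487104059
plate+tray 9230 rect [ 363.  -211.6] [352.5 262.1] 7.1 mean [ 484.7 -204.1   49.1] z5/50/95 [  7.2  42.  106.7]
rim 675 rect [ 410.6 -260.7] [409.2 180.1]
[... 307 characters left out ...]
.4  21.9] 30.4 mean [ 499.1 -152.   108.6] z5/50/95 [ 92.8 100.5 106.5]
jar_a few
jar_b 594 rect [ 360.4 -252.9] [348.4  98.3] 12.7 mean [ 507.1 -236.4  108.9] z5/50/95 [ 99.8 108.8 110.7]
floor 399 rect [ 495.9 -151. ] [143.1  48.9] 90.0 mean [ 506.3 -126.7   31.8] z5/50/95 [27.6 29.4 68.1]
case top 16 rect [548.2 184.7] [6.2 6. ] 62.3 mean [548.5 184.6  84.5] z5/50/95 [78.3 85.3 88.2]
high bystanders few
416 188 [ 0.5787 -0.2315  0.1104]
416 219 [ 0.5152 -0.2289  0.1102]
373 211 [ 0.5353 -0.1496  0.0819]
209 180 [0.5922 0.1901 0.0901]
343 213 [ 0.5397 -0.095   0.0307]
209 251 [0.4539 0.1965 0.0036]
134 250 [0.4442 0.3318 0.0923]
147 184 [0.5816 0.3182 0.0878]
141 178 [0.5894 0.3257 0.1058]
```

View pics/crop.png

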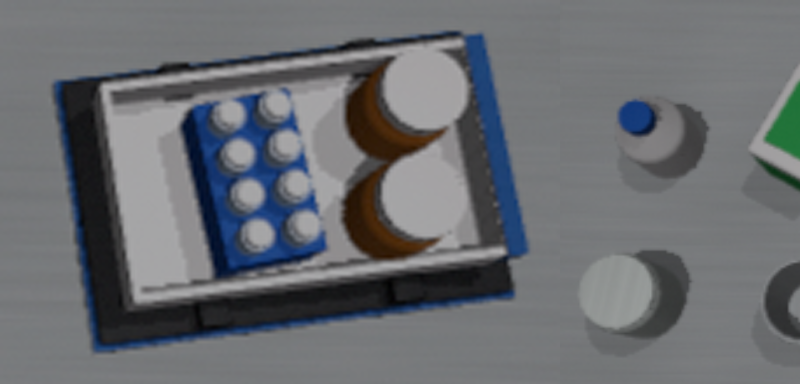

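The crop shows the tray yawed slightly, with the rack clear of the jars and a gap to each. My region limits were off: the tray is centred near x=0.53. I'll correct that.

```bash
cat > m.py <<'E'
from h import *
def rect(P2):
    r=cv2.minAreaRect((P2*1000).astype(np.float32)); return np.round(r[0],1),np.round(r[1],1),round(r[2],1)
def measure(names,load=False,cx=.392,cy=0):
  for n in names:
    p=optics.camera_params(n)
    if load: z=np.load(n+".npz"); im,d=z["im"],z["d"]
    else: im,d,p=cam(n); cv2.imwrite(f"pics/last_{n}.png",im[...,::-1]); np.savez("last_"+n,im=im,d=d)
    P=cloud(im,d,p); hsv=cv2.cvtColor(im,cv2.COLOR_RGB2HSV); H,S,V=[hsv[...,i].astype(int) for i in range(3)]
    X,Y,Z=P[...,0],P[...,1],P[...,2]
    tr=(X>.41)&(X<.66)&(Y<-.02)&(Y>-.36)&(d>0)
    print("==",n)
    def show(k,m,zt):
        m=m&(abs(Z-zt)<.005)
        m=cv2.morphologyEx(m.astype(np.uint8),cv2.MORPH_OPEN,np.ones((2,2)))
        nc,L,st,_=cv2.connectedComponentsWithStats(m)
        if nc<2: print(k,"none"); return
        m=L==1+np.argmax(st[1:,4]) if k!="vials" else m>0
        zz=np.median(Z[m]); vs,us=np.nonzero(m)
        Q=np.array([ray(u,v,zz,im,p)[:2] for u,v in zip(us,vs)])
        c,s,a=rect(Q); print(k,m.sum(),"rect",c,s,a,"mean",np.round(Q.mean(0)*1000,1),"z",round(zz*1000,1))
    blue=(H>100)&(H<130)&(S>130)
    show("rim",tr&(S<70),.070)
    show("bluerim",tr&blue&(Y<-.2),.072)
    show("rack top",tr&blue&(Y>-.24),.08)
    show("vials",tr&(Y>-.20)&(S<90),.106)
    for nm,lo,hi in (("jar_a",.2,.545),("jar_b",.545,.7)): show(nm,tr&(Y<-.165)&(X>lo)&(X<hi),.110)
    show("floor",tr&(S<60)&(V>90),.030)
    show("case top",(X>.4)&(Y>-.2)&(Y<.25)&((S<60)|(H>45)&(H<90))&~tr,.09)
    if n=="top":
        show("bottle",(Y>.25)&(X>.53),.105); show("can",(Y>.27)&(X<.52),.09); show("cup",(Y>.13)&(Y<.26)&(X<.52),.08)
if __name__=="__main__": 
    import sys; measure(["top","side"],len(sys.argv)<2)
E
python3 m.py
```

```text
== top
rim 322 rect [ 534.6 -124.1] [134.1 110.5] 8.6 mean [556.5 -92.7] z 68.5
bluerim 323 rect [ 560.5 -297.2] [134.5  10.8] 8.5 mean [ 559.6 -297.3] z 72.0
rack top 507 rect [ 534. -151.] [100.3  59.2] 13.9 mean [ 524.7 -144.2] z 80.3
vials 352 rect [ 534.4 -152.7] [86.9 42.6] 11.5 mean [ 534.4 -152.7] z 105.4
jar_a 473 rect [ 518.6 -239.2] [46.5 48.5] 1.1 mean [ 519.3 -239.3] z 110.0
jar_b 464 rect [ 582.2 -242.1] [47.9 49.1] 1.2 mean [ 582.4 -242.9] z 110.2
floor 1139 rect [ 538.3 -134.3] [121.  108.5] 8.3 mean [ 536.5 -105.2] z 30.4
case top 1149 rect [592.2 191.3] [58.9 87.8] 62.8 mean [592.1 191.8] z 90.3
bottle 20 rect [582.4 319.6] [ 5.2 18.5] 43.5 mean [582.6 319.3] z 98.0
can 710 rect [447.6 334.9] [58.2 59.9] 1.1 mean [448.  334.8] z 90.0
cup 226 rect [444.9 185.5] [69.  71.2] 1.1 mean [446.1 187. ] z 77.6
== side
rim 1005 rect [ 543.8 -183. ] [136.5 222.3] 8.6 mean [ 502.4 -163.6] z 68.7
bluerim 715 rect [ 560.9 -299.7] [136.3  11.7] 8.5 mean [ 555.1 -300.5] z 71.3
rack top 741 rect [ 535.3 -157.2] [101.2  59.2] 12.0 mean [ 524.7 -167.9] z 79.1
vials 535 rect [ 536.6 -156.4] [87.  41.9] 12.0 mean [ 535.2 -157. ] z 104.7
jar_a 916 rect [ 519.6 -243.4] [48.5 49.7] 88.1 mean [ 519.9 -243.7] z 109.3
jar_b 788 rect [ 582.8 -247.1] [48.  49.6] 46.3 mean [ 582.6 -247.4] z 109.4
floor 975 rect [544.1 -97.3] [103.   43.4] 8.7 mean [539.4 -94.5] z 29.4
case top 765 rect [593.2 184.4] [60.  87.1] 62.5 mean [592.7 184.5] z 89.1
```

Averaging the two views:

| Thing | World position (mm) | Yaw | In the tray frame |
|---|---|---|---|
| tray | (544,-185) | 8.5° | origin |
| rack | (535,-154) | 12° | y = +32 |
| jar_a | (519,-241) | – | y = -52 |
| jar_b | (582.5,-245) | – | y = -65 |
| case | (592.5,188) | x axis at 62.7° | on the bench |

Heights: tray floor 30, rack top 80, vials 105, jars 110, case 90. I'll push the rack with half-open fingers, starting from the gap behind it.

```bash
python3 -m crank '[[8.2,-8.8,0,-6,0.5],[8.2,-8.8,0,-6,0.5],[8.2,-8.8,0,-6,0.5],[8.2,-8.8,0,-6,0.5],[8.2,-8.8,0,-6,0.5],[8.2,-8.8,0,-6,0.5],[8.2,-8.8,0,-6,0.5],[8.2,-8.8,0,-6,0.5],[8.2,-8.8,0,-6,0.5],[8.2,-8.8,0,-6,0.5]]'
```

```text
clock: 1.1
position: [0.5016, 0.2973, 0.2313]
tool_rot: [[-0.708, 0.706, 0.0], [0.706, 0.708, -0.001], [-0.001, -0.0, -1.0]]
force: [-0.3, 0.5, -0.1]
width: 0.503
finger_force: 0.0
```

```bash
python3 -m crank '[[0.7,-10,0,-7.35,0.5],[0.7,-10,0,-7.35,0.5],[0.7,-10,0,-7.35,0.5],[0.7,-10,0,-7.35,0.5],[0.7,-10,0,-7.35,0.5],[0.7,-10,0,-7.35,0.5],[0.7,-10,0,-7.35,0.5],[0.7,-10,0,-7.35,0.5],[0.7,-10,0,-7.35,0.5],[0.7,-10,0,-7.35,0.5]]'
python3 -m crank '[[0,0,-1,0,0.5],[0,0,-2,0,0.5],[0,0,-2.5,0,0.5],[0,0,-2.8,0,0.5],[0,0,-2.8,0,0.5],[0,0,-2.8,0,0.5],[0,0,-2.8,0,0.5]]'
python3 - <<'E'
from h import *
t=[];
for n in ("top","wrist"):
    im,d,p=cam(n); t.append(im[150:290,290:470] if n=="top" else im)
a=cv2.resize(t[0],(400,311)); b=cv2.resize(t[1],(400,300)); 
cv2.imwrite("pics/pre.png",np.hstack([a[:300],b])[...,::-1])
E
```

```text
clock: 2.1
position: [0.5271, -0.1006, 0.2311]
tool_rot: [[-0.145, 0.989, -0.001], [0.989, 0.145, -0.0], [-0.0, -0.001, -1.0]]
force: [0.9, 0.6, -0.3]
width: 0.499
finger_force: 0.0
clock: 2.8
position: [0.5282, -0.099, 0.1205]
tool_rot: [[-0.149, 0.989, 0.002], [0.989, 0.149, 0.0], [0.0, 0.002, -1.0]]
force: [0.7, 0.1, 0.1]
width: 0.499
finger_force: 0.0
```

View pics/pre.png

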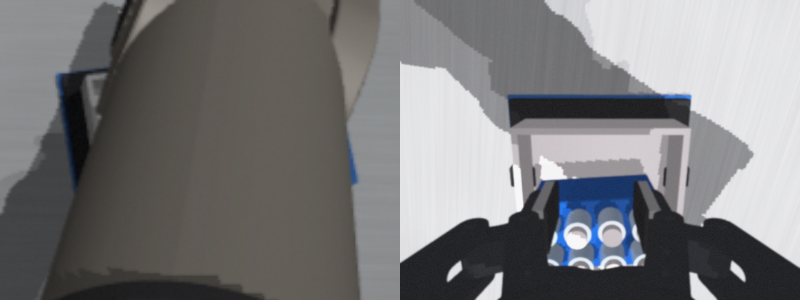

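The wrist view shows the rack below, with the gap to the far wall at about (600,170). The arm blocks the top view. I'll check the gap in the wrist picture before going down.

```bash
cat > w.py <<'E'
from h import *
O=np.array([.5437,-.1847]);c,s=np.cos(np.radians(8.5)),np.sin(np.radians(8.5));R=np.array([[c,-s],[s,c]])
def T(P): return (P[...,:2]-O)@R   # tray coords
def wr():
    im,d,p=cam("wrist"); P=cloud(im,d,p); return im,d,P,T(P),cv2.cvtColor(im,cv2.COLOR_RGB2HSV).astype(int)
E
python3 - <<'E'
from w import *
im,d,P,t,h=wr()
blue=(h[...,0]>100)&(h[...,0]<130)&(h[...,1]>130)&(d>0)
Z=P[...,2]
def q(k,m): print(k,m.sum(),"x",(np.percentile(t[m][:,0],[1,50,99])*1e3).round(1),"y",(np.percentile(t[m][:,1],[1,50,99])*1e3).round(1),"z",(np.median(Z[m])*1e3).round(1))
q("racktop",blue&(abs(Z-.08)<.004)); q("rackback",blue&(Z>.04)&(Z<.07))
q("floor",(abs(Z-.03)<.004)&(h[...,1]<60)&(d>0)&(abs(t[...,0])<.08)&(t[...,1]<.13))
q("rim",(abs(Z-.07)<.003)&(h[...,1]<60)&(d>0)&(abs(t[...,0])<.1)&(t[...,1]<.13))
q("plateedge",blue&(Z<.02))
E
```

```text
racktop 3887 x [-31.3  -2.3  26. ] y [ 6.2 49.9 64.2] z 79.8
rackback 2229 x [-50.6  -0.6  42.9] y [60.  63.  65.6] z 55.0
floor 12541 x [-60.8   0.4  63.2] y [ 49.6  82.3 116.3] z 30.0
rim 4870 x [-65.5   2.5  68.1] y [ 48.8 111.6 116.4] z 69.9
plateedge 1196 x [-84.6   1.1  86.5] y [133.2 134.7 136.1] z 6.1
```

```bash
python3 -m crank '[[0,0,-0.8,0,0.5],[0,0,-1.5,0,0.5],[0,0,-1.9,0,0.5],[0,0,-1.95,0,0.5],[0,0,-1.95,0,0.5]]'
python3 -m crank '[[0.03,-0.2,0,0,0.5],[0.06,-0.37,0,0,0.5],[0.07,-0.5,0,0,0.5],[0.09,-0.6,0,0,0.5],[0.1,-0.7,0,0,0.5],[0.12,-0.8,0,0,0.5],[0.12,-0.8,0,0,0.5]]'
```

```text
clock: 3.45
position: [0.5276, -0.0994, 0.0417]
tool_rot: [[-0.148, 0.989, -0.0], [0.989, 0.148, -0.0], [-0.0, -0.0, -1.0]]
force: [0.7, -0.2, 0.5]
width: 0.495
finger_force: 0.0
clock: 4.15
position: [0.5322, -0.132, 0.0413]
tool_rot: [[-0.148, 0.989, 0.0], [0.989, 0.148, -0.0], [-0.0, -0.0, -1.0]]
force: [-1.2, 0.4, -0.3]
width: 0.504
finger_force: 0.0
```

```bash
python3 -m crank '[[0.01,-0.08,0,0,0.5],[0.02,-0.16,0,0,0.5],[0.04,-0.24,0,0,0.5],[0.05,-0.32,0,0,0.5],[0.06,-0.4,0,0,0.5],[0.07,-0.48,0,0,0.5],[0.08,-0.55,0,0,0.5],[0.08,-0.55,0,0,0.5]]'
python3 -c "
from w import *
im,d,P,t,h=wr();Z=P[...,2]
cv2.imwrite('pics/mid.png',im[...,::-1])
blue=(h[...,0]>100)&(h[...,0]<130)&(h[...,1]>130)&(d>0)&(abs(Z-.08)<.005)
print((np.percentile(t[blue],[1,99],axis=0)*1e3).round(1),np.median(Z[blue]))"
```

```text
clock: 4.95
position: [0.5355, -0.1538, 0.0413]
tool_rot: [[-0.148, 0.989, 0.0], [0.989, 0.148, -0.0], [-0.0, 0.0, -1.0]]
force: [-0.3, -0.2, 0.3]
width: 0.498
finger_force: 0.0
[[-51.6   2.4]
 [ 43.5  20.8]] 0.07956072437287082
```

View pics/mid.png

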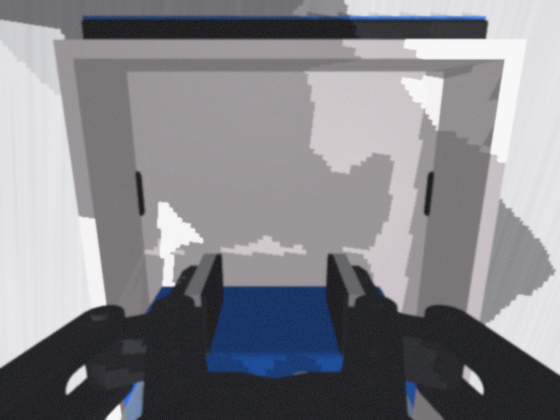

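The wrist view shows the rack squared against the fingers at about (275,290) and the tray free behind it. About 11 mm is left to push.

```bash
python3 -m crank '[[0.01,-0.05,0,0,0.5],[0.01,-0.1,0,0,0.5],[0.02,-0.15,0,0,0.5],[0.03,-0.2,0,0,0.5],[0.03,-0.22,0,0,0.5],[0.03,-0.22,0,0,0.5]]'
python3 -m crank '[[0.01,-0.03,0,0,0.5],[0.01,-0.05,0,0,0.5],[0.01,-0.05,0,0,0.5]]'
```

```text
clock: 5.6
position: [0.5368, -0.1623, 0.0413]
tool_rot: [[-0.148, 0.989, 0.0], [0.989, 0.148, -0.0], [-0.0, 0.0, -1.0]]
force: [0.0, 1.8, 0.8]
width: 0.499
finger_force: 0.9
clock: 5.9
position: [0.5371, -0.164, 0.0413]
tool_rot: [[-0.148, 0.989, 0.0], [0.989, 0.148, -0.0], [-0.0, 0.0, -1.0]]
force: [-0.2, 2.3, 1.5]
width: 0.501
finger_force: 1.6
```

```bash
for i in 1 2 3; do python3 -m crank '[[0.0,-0.03,0,0,0.5],[0,-0.03,0,0,0.5]]' | grep -E 'posi|force'; done
```

```text
position: [0.5371, -0.1647, 0.0413]
force: [-1.3, 6.5, 2.8]
finger_force: 3.2
position: [0.5371, -0.1649, 0.0413]
force: [-0.7, 12.1, 6.2]
finger_force: 6.2
position: [0.537, -0.165, 0.0413]
force: [-3.9, 18.7, 9.8]
finger_force: 9.3
```

The force rises with no further motion, so the pack is snug. I'll back off, rise and go over the case, opening fully.

```bash
python3 -m crank '[[-0.03,0.25,0,0,0.5],[-0.07,0.5,0,0,0.5],[-0.07,0.5,1,0,0.5],[-0.07,0.5,2,0,0.3],[-0.07,0.5,3,0,0],[-0.07,0.5,4,0,0],[-0.07,0.5,4.5,0,0],[-0.07,0.5,4.5,0,0]]'
python3 -m crank '[[1.46,8.4,0,10.83,0],[1.46,8.4,0,10.83,0],[1.46,8.4,0,10.83,0],[1.46,8.4,0,10.83,0],[1.46,8.4,0,10.83,0],[1.46,8.4,0,10.83,0],[1.46,8.4,0,10.83,0],[1.46,8.4,0,10.83,0],[1.46,8.4,0,10.83,0],[1.46,8.4,0,10.83,0]]'
python3 - <<'E'
from w import *
from m import measure,rect
measure(["side","top"])
im,d,P,t,h=wr();Z=P[...,2];cv2.imwrite('pics/hov.png',im[...,::-1])
m=(abs(Z-.09)<.005)&(d>0)&(abs(P[...,0]-.59)<.08)&(abs(P[...,1]-.19)<.08)
print("wrist case",rect(P[m][:,:2]),np.median(Z[m]))
a=cv2.resize(np.load("last_top.npz")["im"][140:290,290:470],(400,333))[:300];b=cv2.resize(im,(400,300))
cv2.imwrite('pics/hov.png',np.hstack([a,b])[...,::-1])
E
```

```text
clock: 7.3
position: [0.5355, -0.1478, 0.2241]
tool_rot: [[-0.148, 0.989, 0.005], [0.989, 0.148, 0.0], [-0.001, 0.005, -1.0]]
force: [0.1, -0.1, 0.4]
width: 0.997
finger_force: 0.0
clock: 8.3
position: [0.5924, 0.1871, 0.2206]
tool_rot: [[-0.888, 0.46, -0.001], [0.46, 0.888, -0.001], [0.0, -0.001, -1.0]]
force: [-0.5, -0.8, -1.0]
width: 0.995
finger_force: 0.0
== side
rim 1174 rect [ 543.8 -183.2] [136.8 222.4] 8.4 mean [ 515.1 -161.1] z 68.5
bluerim 735 rect [ 560.5 -299.4] [137.1  12.4] 8.4 mean [ 554.8 -300.4] z 71.3
rack top 776 rect [ 540.8 -210.9] [102.4  57.5] 7.0 mean [ 530.5 -218. ] z 79.2
vials 244 rect [ 539.7 -196. ] [87.2 13.9] 8.6 mean [ 542.9 -194.7] z 105.0
jar_a 943 rect [ 522.  -270.3] [48.8 46.4] 87.0 mean [ 522.3 -271.1] z 109.4
jar_b 837 rect [ 584.4 -261.4] [48.6 50.4] 46.4 mean [ 584.  -261.8] z 109.3
floor 2728 rect [ 548.6 -123.2] [104.   98.2] 8.5 mean [ 545.7 -123.3] z 29.3
case top 761 rect [593.3 184.5] [60.1 87.1] 62.6 mean [592.6 184.6] z 89.0
== top
rim 339 rect [ 486.4 -133.1] [191.6  90.2] 64.9 mean [ 491.3 -125.1] z 68.7
bluerim 65 rect [ 565.6 -296.6] [30.6 10.4] 8.2 mean [ 565.8 -297.1] z 71.8
rack top 336 rect [ 539.6 -203.9] [99.5 57.7] 9.6 mean [ 526.6 -190. ] z 80.2
vials 168 rect [ 538.8 -192.2] [85.2 15.5] 10.6 mean [ 540.9 -191.5] z 105.5
jar_a 452 rect [ 521.1 -267.1] [42.5 48.3] 1.2 mean [ 522.1 -266.8] z 110.1
jar_b 463 rect [ 584.6 -257.8] [47.9 49.2] 1.2 mean [ 583.8 -257.5] z 110.1
floor 2548 rect [ 543.2 -165.2] [121.3 171.1] 8.6 mean [ 540.2 -132.5] z 30.3
case top 147 rect [592.8 168.7] [48.4 25. ] 12.5 mean [591.1 172.2] z 89.5
bottle none
can none
cup none
wrist case (array([595.1, 193.3]), array([58.1, 87. ]), 62.5) 0.09033291447471667
```

View pics/hov.png

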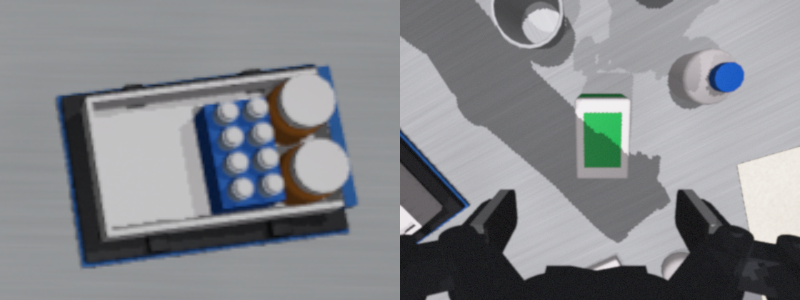

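The tray now shows rack and jars packed at the blue end (rack y about -22, jars about -80 in the tray frame). The case is at (603,135) in the wrist panel, aligned between the fingers. Next I'll descend and grip.

```bash
python3 -m crank '[[0.03,0.06,-1,0,0],[0.03,0.06,-2,0,0],[0.03,0.06,-3,0,0],[0.03,0.06,-4,0,0],[0.03,0.06,-4.57,0,0],[0.03,0.06,-4.57,0,0],[0.03,0.06,-4.57,0,0]]'
python3 -m crank '[[0,0,0,0,0.2],[0,0,0,0,0.3],[0,0,0,0,0.4],[0,0,0,0,0.6],[0,0,0,0,0.6],[0,0,0,0,0.6]]' 40
python3 -m crank '[[0,0,0.1,0,0.6],[0,0,0.3,0,0.6],[0,0,0.6,0,0.6],[0,0,1,0,0.6],[0,0,1.5,0,0.6],[0,0,2,0,0.6],[0,0,2.5,0,0.6],[0,0,3,0,0.6],[0,0,3,0,0.6],[0,0,3,0,0.6]]'
```

```text
clock: 9.15
position: [0.5942, 0.1902, 0.0392]
tool_rot: [[-0.888, 0.46, 0.0], [0.46, 0.888, -0.0], [-0.0, -0.0, -1.0]]
force: [-0.0, -0.0, 0.8]
width: 0.999
finger_force: 0.0
clock: 9.75
position: [0.5949, 0.1913, 0.0403]
tool_rot: [[-0.888, 0.459, 0.002], [0.459, 0.888, 0.001], [-0.002, 0.002, -1.0]]
force: [-0.1, 0.8, 9.2]
width: 0.671
finger_force: 41.1
clock: 10.75
position: [0.5939, 0.1909, 0.1593]
tool_rot: [[-0.889, 0.459, 0.001], [0.459, 0.889, 0.001], [-0.001, 0.001, -1.0]]
force: [-0.2, -0.3, -3.4]
width: 0.678
finger_force: 43.9
```

```bash
python3 -m crank '[[-0.1,-0.4,0.3,-0.5,0.6],[-0.2,-1.1,0.5,-1.5,0.6],[-0.35,-1.9,0.5,-2.6,0.6],[-0.5,-2.7,0.5,-3.7,0.6],[-0.65,-3.5,0.5,-4.8,0.6],[-0.8,-4.3,0.5,-5.9,0.6],[-0.95,-5.1,0.5,-7,0.6],[-1.1,-5.9,0.5,-8.1,0.6],[-1.22,-6.6,0.5,-9.1,0.6],[-1.33,-7.2,0.5,-9.9,0.6]]'
python3 -m crank '[[-0.09,-0.4,0,-0.6,0.6],[-0.13,-0.6,0,-0.8,0.6],[-0.14,-0.7,0,-0.93,0.6],[-0.14,-0.7,0,-0.93,0.6],[-0.14,-0.7,0,-0.93,0.6],[-0.14,-0.7,0,-0.93,0.6]]'
python3 - <<'E'
from w import *
im,d,P,t,h=wr();Z=P[...,2]
g=(h[...,0]>45)&(h[...,0]<90)&(h[...,1]>90)&(d>0)&(abs(t[...,0])<.06)
print("green",(np.percentile(np.c_[t[g],Z[g]],[2,50,98],axis=0)*1e3).round(1))
r=(abs(Z-.07)<.003)&(h[...,1]<60)&(d>0)&(abs(t[...,0])<.1)&(t[...,1]<.13)
print("rim",(np.percentile(t[r],[1,50,99],axis=0)*1e3).round(1))
im2,d2,p2=cam("side"); a=cv2.resize(im,(400,300));b=cv2.resize(im2,(400,300))
cv2.imwrite('pics/over.png',np.hstack([a,b])[...,::-1])
E
```

```text
clock: 11.75
position: [0.5398, -0.0993, 0.1784]
tool_rot: [[-0.222, 0.975, -0.001], [0.975, 0.222, -0.0], [0.0, -0.001, -1.0]]
force: [0.1, -0.5, -3.5]
width: 0.678
finger_force: 43.8
clock: 12.35
position: [0.5353, -0.1242, 0.1784]
tool_rot: [[-0.15, 0.989, -0.0], [0.989, 0.15, 0.0], [0.0, -0.0, -1.0]]
force: [0.7, 1.1, -3.4]
width: 0.675
finger_force: 43.8
green [[-19.2  52.9 158.8]
 [  1.1  76.9 228.9]
 [ 21.2 105.5 230.2]]
rim [[-65.4  76.4]
 [  0.2 112.5]
 [ 68.  116.3]]
```

View pics/over.png

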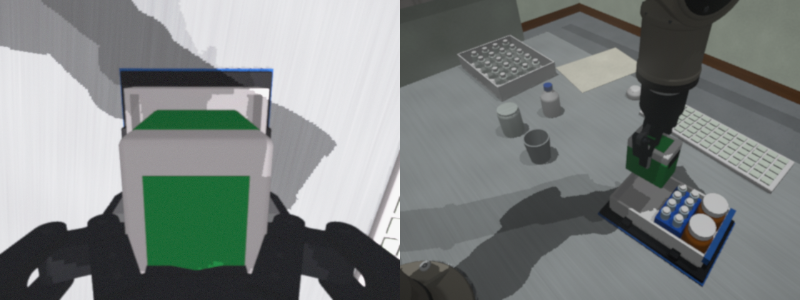

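The wrist panel shows the case held square above the free space, 5 mm clear of the far wall and about 8 mm clear of the rack. In the side panel the tray is still packed. I'll lower it, shifting it 1.5 mm toward the rack.

```bash
python3 -m crank '[[0,-0.04,-0.4,0,0.6],[0,-0.04,-0.9,0,0.6],[0,-0.04,-1.4,0,0.6],[0,-0.04,-1.8,0,0.6],[0,-0.04,-2.1,0,0.6],[0,-0.04,-2.35,0,0.6],[0,-0.04,-2.5,0,0.6],[0,-0.04,-2.55,0,0.6],[0,-0.04,-2.55,0,0.6]]'
python3 -m crank '[[0,0,-0.05,0,0.6],[0,0,-0.08,0,0.6],[0,0,-0.08,0,0.6]]' | grep -E 'pos|forc'
python3 -m crank '[[0,0,-0.03,0,0.6],[0,0,-0.05,0,0.6],[0,0,-0.05,0,0.6]]'| grep -E 'pos|forc'
```

```text
clock: 13.35
position: [0.5352, -0.1268, 0.0766]
tool_rot: [[-0.148, 0.989, 0.0], [0.989, 0.148, -0.0], [-0.0, 0.0, -1.0]]
force: [0.0, -0.3, -2.7]
width: 0.671
finger_force: 44.0
position: [0.5351, -0.1267, 0.0734]
force: [0.3, -0.4, -3.0]
finger_force: 44.0
position: [0.535, -0.1267, 0.0712]
force: [-0.1, -0.6, -3.1]
finger_force: 44.0
```

```bash
for i in 1 2 3; do python3 -m crank '[[0,0,-0.02,0,0.6],[0,0,-0.02,0,0.6]]'| grep -E 'pos|forc'; done
```

```text
position: [0.535, -0.1268, 0.0704]
force: [-0.2, -0.8, -3.9]
finger_force: 44.0
position: [0.535, -0.1267, 0.0702]
force: [-5.1, 1.9, 12.9]
finger_force: 45.4
position: [0.535, -0.1267, 0.0702]
force: [-11.5, 4.2, 31.1]
finger_force: 47.4
```

The case touches down at the expected floor height. I'll ease the pressure, open partway and rise.

```bash
python3 -m crank '[[0,0,0.03,0,0.6],[0,0,0.03,0,0.6],[0,0,0.03,0,0.3],[0,0,0.03,0,0.25],[0,0,0.03,0,0.15],[0,0,0.03,0,0.15],[0,0,0.03,0,0.15]]' 20
python3 -m crank '[[0,0,0.3,0,0.15],[0,0,0.8,0,0.15],[0,0,1.5,0,0.15],[0,0,2.5,0,0.15],[0,0,3.5,0,0.15],[0,0,4.5,0,0.15],[0,1.2,4.5,0,0.15],[0,2.4,4.5,0,0.15],[0,3.6,4.5,0,0.15],[0,4.8,4.5,0,0.15]]'
python3 -m crank '[[0,1,0,0,0.15],[0,2,0,0,0.15],[0,3,0,0,0.15],[0,3,0,0,0.15],[0,3,0,0,0.15]]' | grep pos
sed -i 's/"case top",(X>.4)&(Y>-.2)&(Y<.25)&((S<60)|(H>45)&(H<90))&~tr,.09/"case top",tr\&(Y>-.185),.12/' m.py
python3 m.py live
python3 -c "
import cv2,numpy as np
a=cv2.imread('pics/last_top.png')[140:290,290:490];b=cv2.imread('pics/last_side.png')
cv2.imwrite('pics/fin.png',np.hstack([cv2.resize(a,(400,300)),cv2.resize(b,(400,300))]))"
```

```text
clock: 15.25
position: [0.535, -0.1268, 0.0701]
tool_rot: [[-0.148, 0.989, -0.0], [0.989, 0.148, -0.0], [0.0, -0.0, -1.0]]
force: [0.0, -0.1, 0.1]
width: 0.85
finger_force: 0.0
clock: 16.25
position: [0.5347, 0.0668, 0.2513]
tool_rot: [[-0.148, 0.989, 0.001], [0.989, 0.148, 0.001], [0.001, 0.001, -1.0]]
force: [1.0, -1.3, 0.4]
width: 0.847
finger_force: 0.0
position: [0.5349, 0.1856, 0.2506]
== top
rim 264 rect [530.4 -97.9] [134.7  58.1] 7.8 mean [540.2 -79.4] z 68.8
bluerim 66 rect [ 565.4 -296.4] [30.6 10.4] 8.2 mean [ 565.5 -296.8] z 72.4
rack top 170 rect [ 506.5 -211. ] [33.  59.5] 7.8 mean [ 499.9 -202.1] z 79.9
vials 167 rect [ 538.8 -192.1] [85.1 14.7] 8.0 mean [ 539.5 -191.7] z 105.7
jar_a 460 rect [ 521.1 -267.1] [42.5 48.8] 1.1 mean [ 522.  -266.9] z 110.2
jar_b 463 rect [ 584.1 -257.6] [47.6 49. ] 19.3 mean [ 583.7 -257.4] z 110.1
floor 606 rect [ 493.2 -135.7] [31.5 97.7] 8.0 mean [ 492.2 -135.8] z 30.3
case top 1262 rect [ 533.4 -125.8] [58.1 88.1] 8.5 mean [ 533.2 -125.8] z 120.5
bottle none
can none
cup 99 rect [449.2 165.9] [68.9 30.1] 13.5 mean [450.4 163. ] z 77.5
== side
rim 798 rect [ 481.3 -186.8] [228.2  56.5] 85.1 mean [ 483.3 -187.2] z 68.8
bluerim 734 rect [ 560.4 -299.5] [137.1  12.4] 8.2 mean [ 554.9 -300.3] z 71.4
rack top 803 rect [ 541.  -210.5] [102.   58.1] 7.0 mean [ 530.1 -217.7] z 79.1
vials 496 rect [ 541.5 -147.8] [110.6  86. ] 88.0 mean [ 530.5 -170.5] z 104.6
jar_a 943 rect [ 521.5 -270.5] [48.9 46.8] 89.3 mean [ 522.4 -271.1] z 109.4
jar_b 833 rect [ 584.4 -261.3] [50.7 48.4] 29.7 mean [ 584.  -261.8] z 109.4
floor 387 rect [ 506.1 -129.6] [18.3 98.2] 8.5 mean [ 503.3 -130.3] z 29.4
case top 1748 rect [ 533.8 -131.4] [59.5 87.5] 8.5 mean [ 533.5 -132.6] z 119.6
```

View pics/fin.png

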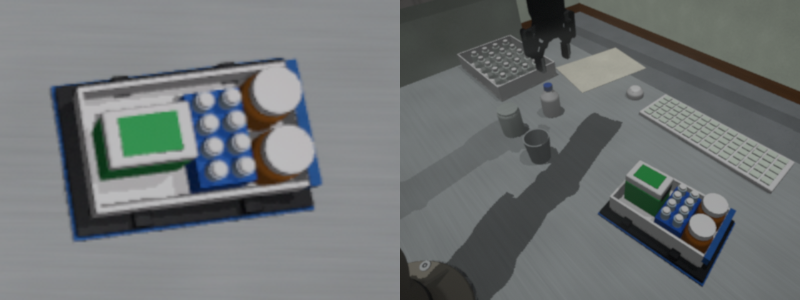

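The case stands flat in the tray behind the rack: its top is at 120 mm, its yaw is 8.5°, and it sits at about y +57 in the tray frame. Rack and jars are still packed, the bystanders are untouched and the arm is clear.

```bash
python3 -c "
from bench import job
print(job.sign_off())"
```

```text
the job is handed in; nothing more can be done
None
```

The job is handed in: by the last camera check, the rack and jars were snug against the blue end, the case stood flat behind them, and the bottle, can and cup looked untouched; the sign-off returned no verdict.

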